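# Sort two candle collars by the gauge post at a garage sale

### The arm

A 6-joint arm with a two-finger parallel gripper is mounted at the origin on the work surface. World frame = base frame: x ahead of the robot, y to its left, z up, the work surface at z = 0. Lengths are in m, angles in degrees, forces in N, time in s.
With the tool pointing down it reaches from about 0.25 to 0.725 m from the base axis. Payload 9.7 kg.
Tool frame: the origin (TCP) lies between the finger pads; the fingertips stand 22 mm ahead of it and the grasp point (between the pads) lies 3 mm ahead of it; z points along the fingers, y is the line along which they close (so a half turn about z gives the same grasp; the last joint's range is limited). The gripper opens to 85 mm and grips with 20 to 120 N. Pads are 22 mm wide; open, the fingers measure 114 mm over their backs; the gripper's body (76 mm by 85 mm) begins 54 mm behind the grasp point. The pads swing forward as they close: fully open they stand 13 mm farther back than shut.
Start: joints at [-72.823, 4.979, 10.078, 95.1, 0, 90], TCP at [0.162, -0.525, 0.253] pointing down, gripper open.
Joint ranges: [-179.16, 179.16], [-48.56, 103.87], [-65.8, 70.77], [-126.05, 130.52], [-82.76, 87.17], [-180, 180]. Speed limits (degrees/s): [127.2, 127.2, 147.25, 180, 180, 180].

### API

Orientations are given as [roll, pitch, yaw] about the fixed x, y, z axes, in that order (R = Rz(yaw) Ry(pitch) Rx(roll)).
In Python, from workcell import bot, viewer, finder gives the robot as it stands.
- The arm moves only by the tool move_arm, never from a script. Its arguments are lists of equal length, an entry for each row: "offset": the shift along the tool's x, y, z in cm, a list of three; "twist": the turn, a rotation vector about the tool's x, y, z in rad, a list of three; "grip": the opening, from 0 (shut) to 1 (fully open). In form: {"offset": [[x, y, z], ...], "twist": [[ax, ay, az], ...], "grip": [grip, ...]}. A call has 1 to 5 rows; each row shifts and turns the commanded pose from where the row before left it, along the tool's axes as they then stand; what a row does not reach is not made up. A row lasts 1/10 s, in which the tool goes at most 50 mm and 8.59 degrees, less where a joint would pass 70% of its speed; a pose out of reach is approached as far as the arm can. A call is refused whole if a number of a shift passes 5 or a number of a turn 0.15, either way. A call with a gripper value outside its range is refused whole. The fingers move at their own pace and stop on an object; "force" is the grip in N (left out, the last holds). Time passes only in rows, so rows that do not move let the fingers close. It gives the time, the measured TCP pose, the force, the opening and the grip force at its end, in the units of the state.
- bot.get_obs(): the state, without advancing time (a new reading comes with each control period).
- viewer.camera(name): name is "scene" or "top"; returns a dict with "color" (400x640x3 uint8, red, green, blue), "depth" (400x640 float32, m along the optical axis (not along the pixel's ray), 0 where there is no reading), "vfov" (degrees; the focal length in pixels is half the picture's height over the tangent of half this angle, whatever the lens; pixels are square), "cx", "cy" (the principal point, pixels), "position" and "attitude" of the camera in the world. Camera axes: x right, y down, z forward; pixel columns grow to the right and rows downward; lengths in m; the calibration is good to about 2 mm. A picture is of the moment at which its call begins.
- bot.job_done(): hands the job in; it is judged then, once.
Trained networks look in a picture, given as the dict that the camera call returned (one of the last four; its "shot" number tells which), for a name from the list of things; names that differ only in an ending like _2 or _b are one class to them, and where a whole thing is asked for, a point or a joint stands for the part that bears it (a point fixed in the world has none). Each returns a list of dicts, best first, with "p" (0 to 1); they miss things now and then, are a little off and sometimes report something else, mostly with a low value. They report only what shows in the picture. A call takes as long as a camera call. They do not tell look-alikes from the thing itself.
- finder.boxes_of(picture, thing): "position" ([column, row] in pixels, amid what is visible of it).
- finder.pinpoint(picture, thing): "position" ([column, row] in pixels: a listed point, or the origin of a listed thing).
The state is a dict: "time": time; "q": joint angles; "qd": joint speeds; "joint_efforts": joint torques, N m; "ee_pos": TCP position; "tcp_rot": TCP orientation; "wrist_force": force on the tool from outside, world axes, zero at the start; "torque": the same for the moment, N m; "opening": finger opening in m; "grasp_force": force on a finger pad.
Only numpy, scipy, OpenCV 4.12 (cv2) and the standard library are available. Lean on these libraries where they do the work, as an engineer would, in place of code of your own. Each camera call takes 0.05 s, during which the arm holds its last target. There are 200 camera calls.

### The job

On the sale table stand two brass candle collars with the same outside size but different holes. Slide the collar whose hole is wide enough over the upright wooden gauge post, fully home on the post's foot, and leave it there. Put the collar whose hole is too small for the post into the empty cardboard tray.

Things in the scene. Friction and masses are not known exactly. Their poses are not given: they have to be found in the camera images.
- wide_collar: The collar that fits the post: a plain brass tube standing on end, open at both ends, outside diameter 46 mm, height 36 mm, hole diameter 36 mm (wall 5 mm), about 0.2 kg. Origin at the centre of the tube, half-way up (18 mm above the table at the start); z along the hole, up at the start.
- narrow_collar: The collar that does not fit: the same brass tube outside (diameter 46 mm, height 36 mm, standing on end) but with a hole of only 20 mm diameter (wall 13 mm), about 0.4 kg. Origin at the centre of the tube, half-way up (18 mm above the table at the start); z along the hole, up at the start.
- gauge_post: Upright wooden gauge post, fixed to the table: a round dark foot 80 mm in diameter and 12 mm thick, from which a pale round pin rises. The pin is 28 mm in diameter from 12 mm to 47 mm above the table, then tapers to a 12 mm wide tip at 67 mm. Origin on the pin's axis at table height; z up. A collar that is home rests on the foot, its centre 30 mm above the table.
- odds_tray: Empty low square cardboard tray, fixed to the table, open at the top: 150 x 150 mm outside, walls and floor 4 mm thick, rim 45 mm above the table. Origin at the centre of its underside, at table height; x and y along its sides, z up.
There are look-alikes about, which are no part of the job. Leave any green or white look-alike of the odds_tray alone.

How it is judged (in metres and radians):
At the end, for the whole second after the job is handed in: The wide collar is around the pin, within 10 mm and 10 degrees of its axis, home on the foot (centre under 36 mm up); the narrow collar is inside the tray, lying any way, its centre below the rim and within 60 mm of the middle along each side; both at rest (horizontal distance between wide_collar and gauge_post below 0.01 m and z of wide_collar in the frame of gauge_post below 0.036 m and angle between the z axis of wide_collar and the z axis of gauge_post, either way round below 0.17 rad and x of narrow_collar in the frame of odds_tray between -0.06 and 0.06 m and y of narrow_collar in the frame of odds_tray between -0.06 and 0.06 m and z of narrow_collar in the frame of odds_tray below 0.045 m and linear speed of each of wide_collar, narrow_collar below 0.03 m/s); the robot touches nothing.
It also fails if it takes over 61 s, if anything falls off the work surface, if the arm or the gripper's body presses on something with over 40 N, if the wrist force passes 120 N, or if a joint passes its speed limit or range.

## Working session

There is one attempt and no reset: what is moved stays moved. The work goes in short steps, Python scripts to look and compute and a tool call to move; the robot and the scene stay as the last step left them, time stands still between calls to the robot, and variables do not carry over. Pictures are saved under pics/ and viewed, at most 10 in all, crops included, and the job is handed in when it is done.

Besides the shell and the picture viewer there is one more tool, called after "Request:" by a JSON object that holds its "name" and its "arguments". move_arm: Moves the arm, as the interface text tells. Its arguments: {"type":"object","properties":{"offset":{"type":"array","items":{"type":"array","items":{"type":"number"}}},"twist":{"type":"array","items":{"type":"array","items":{"type":"number"}}},"grip":{"type":"array","items":{"type":"number"}},"force":{"type":"number"}},"required":["offset","twist","grip"]}

```bash
mkdir -p pics; cat > h.py <<'E'
import numpy as np, cv2
from scipy.spatial.transform import Rotation as R
from workcell import bot, viewer, finder
def ray(p,uv):
    f=p["color"].shape[0]/2/np.tan(np.radians(p["vfov"])/2)
    d=np.array([(uv[0]-p["cx"])/f,(uv[1]-p["cy"])/f,1.])
    a=np.array(p["attitude"])
    M=a if a.shape==(3,3) else R.from_euler('xyz',a,degrees=True).as_matrix()
    return M@d, np.array(p["position"])
def at_z(p,uv,z):
    d,o=ray(p,uv); return o+d*(z-o[2])/d[2]
def at_depth(p,uv):
    d,o=ray(p,uv); return o+d*float(p["depth"][int(round(uv[1])),int(round(uv[0]))])
def save(p,n): cv2.imwrite("pics/"+n,p["color"][:,:,::-1])
E
python3 - <<'E'
from h import *
for n in("scene","top"):
    p=viewer.camera(n); save(p,n+"1.png"); print(n,p["vfov"],p["cx"],p["cy"],p["position"],p["attitude"])
    for t,z in(("wide_collar",.018),("narrow_collar",.018),("gauge_post",0),("odds_tray",0)):
        for r in finder.pinpoint(p,t): print(t,round(r["p"],2),np.round(r["position"],1),np.round(at_z(p,r["position"],z),3),np.round(at_depth(p,r["position"]),3))
print(bot.get_obs())
E
```

```text
scene 42.89430478884893 320.1713778806568 205.94380978825023 [ 1.16281414 -0.76001101  0.74465039] [-123.3331112     0.28803066   41.06547528]
wide_collar 0.74 [352.5 195.6] [0.467 0.165 0.018] [0.482 0.144 0.034]
narrow_collar 0.6 [253.2 251.3] [ 0.442 -0.172  0.018] [ 0.446 -0.175  0.022]
gauge_post 0.94 [320.5 304.8] [ 0.66  -0.187  0.   ] [ 0.67  -0.199  0.016]
odds_tray 0.92 [349.5 165.9] [0.339 0.315 0.   ] [0.343 0.31  0.003]
odds_tray 0.74 [403.5 232.2] [0.649 0.136 0.   ] [0.65  0.135 0.001]
odds_tray 0.62 [194.4 242.5] [ 0.292 -0.226  0.   ] [ 0.294 -0.228  0.002]
top 49.539741607849464 324.061691117132 198.6151606615201 [0.26279934 0.04403519 1.1611545 ] [-169.54065217   -1.62834019  -89.67912268]
wide_collar 0.44 [267.8 201.6] [0.464 0.163 0.018] [0.467 0.165 0.   ]
narrow_collar 0.72 [396.3 206.6] [ 0.454 -0.182  0.018] [ 0.459 -0.186 -0.007]
gauge_post 0.68 [395.9 138.8] [ 0.651 -0.189  0.   ] [ 0.646 -0.186  0.014]
odds_tray 0.8 [419.  270.6] [ 0.285 -0.242  0.   ] [ 0.285 -0.241  0.001]
odds_tray 0.59 [203.6 252. ] [0.33 0.33 0.  ] [0.33  0.33  0.002]
odds_tray 0.31 [269.2 200.6] [0.47  0.161 0.   ] [ 0.47   0.161 -0.   ]
{'time': 0.5, 'q': array([-7.28228606e+01,  4.97973609e+00,  1.00762365e+01,  9.51004540e+01,
       -9.86006733e-04,  8.99995931e+01]), 'qd': array([ 0.05316331, -0.0040906 ,  0.09563268, -0.02348163, -0.00516561,
        0.01425858]), 'joint_efforts': array([ 1.32480684e-03, -5.19647026e+01,  4.64543760e+01,  1.88351012e-03,
        1.25036519e-05,  8.96349235e-06]), 'ee_pos': array([ 0.16241956, -0.52545022,  0.25325839]), 'tcp_rot': array([-1.79996046e+02,  9.85978651e-04,  1.71775464e+01]), 'wrist_force': array([ 0.06754467, -0.71664748, -0.73093821]), 'torque': array([-0.01285396,  0.0174979 ,  0.0690571 ]), 'grasp_force': 0.0, 'opening': 0.08497033400789922}
```

View pics/scene1.png

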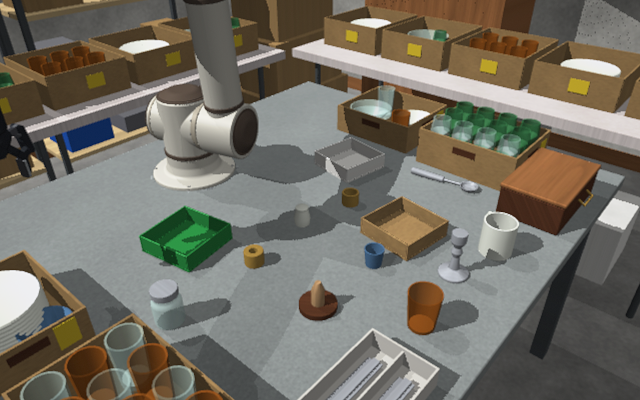

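View pics/top1.png

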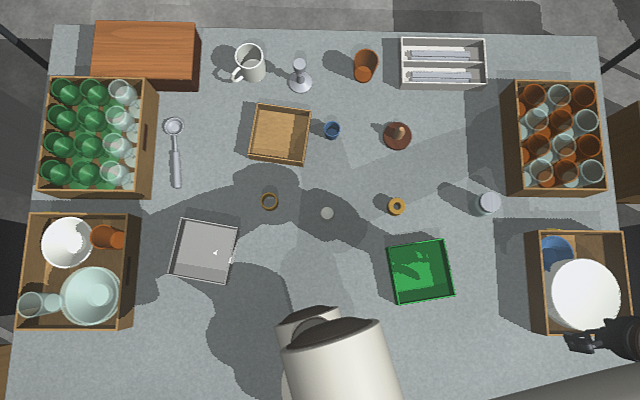

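The scene picture shows the wide collar at about (350,197), the narrow one at (254,256), the post at (318,300) and the cardboard tray at (404,228). In the top picture they are at (269,201), (397,206), (397,135) and (279,134). The green and white trays are decoys. Next I'll refine the positions from depth and colour.

```bash
cat >> h.py <<'E'
def cloud(p):
    h,w=p["depth"].shape; v,u=np.mgrid[:h,:w]
    f=h/2/np.tan(np.radians(p["vfov"])/2)
    M=R.from_euler('xyz',p["attitude"],degrees=True).as_matrix()
    d=np.stack([(u-p["cx"])/f,(v-p["cy"])/f,np.ones((h,w))],-1)@M.T
    P=np.array(p["position"])+d*p["depth"][...,None]; P[p["depth"]==0]=np.nan
    return P
def sel(P,c,r,z0,z1):
    m=(np.hypot(P[...,0]-c[0],P[...,1]-c[1])<r)&(P[...,2]>z0)&(P[...,2]<z1); return m
def mid(A): return np.round(np.r_[A.min(0),A.max(0),(A.min(0)+A.max(0))/2, len(A)],4)
E
python3 - <<'E'
from h import *
for n in("scene","top"):
    p=viewer.camera(n); P=cloud(p); print(n)
    print("table z",np.nanmedian(P[sel(P,(.55,0),.03,-.02,.02)][:,2]))
    for t,c,r,z0,z1 in(("wide top",(.467,.163),.045,.028,.045),("nar top",(.45,-.178),.045,.028,.045),("wide all",(.467,.163),.045,.012,.045),("nar all",(.45,-.178),.045,.012,.045),("foot",(.655,-.19),.06,.006,.02),("pin",(.655,-.19),.03,.03,.075),("tray rim",(.649,.136),.13,.038,.052)):
        A=P[sel(P,c,r,z0,z1)]
        if len(A): print(t,mid(A), A.mean(0).round(4))
    # colour segmentation of collars
    hsv=cv2.cvtColor(p["color"],cv2.COLOR_RGB2HSV)
    for t,c in(("wide",(.467,.163)),("nar",(.45,-.178)),("pin",(.655,-.19))):
        m=(sel(P,c,.06,-.03,.09)&(hsv[...,1]>90)).astype(np.uint8)
        v,u=np.nonzero(m)
        print(t,"col",u.min(),u.max(),v.min(),v.max())
    if n=="top":
        S=[]
        for (u,v) in((268,201),(397,206),(397,135)):
            S.append(cv2.resize(p["color"][v-16:v+16,u-16:u+16],(260,260),interpolation=0))
        a=np.hstack(S)
    else:
        S=[cv2.resize(p["color"][v-16:v+16,u-16:u+16],(260,260),interpolation=0) for u,v in((350,197),(254,256),(318,302))]
        b=np.hstack(S)
        q=np.vstack([b]); 
cv2.imwrite("pics/crops.png",np.vstack([b,a])[:,:,::-1])
E
```

```text
scene
table z -0.0005991134903054474
wide top [4.439e-01 1.330e-01 2.810e-02 4.898e-01 1.825e-01 3.800e-02 4.668e-01
 1.578e-01 3.300e-02 1.080e+02] [0.4658 0.1551 0.0331]
nar top [ 4.320e-01 -2.050e-01  2.810e-02  4.796e-01 -1.583e-01  3.870e-02
  4.558e-01 -1.817e-01  3.340e-02  2.320e+02] [ 0.4574 -0.1837  0.0342]
wide all [4.439e-01 1.320e-01 1.200e-02 4.898e-01 1.825e-01 3.800e-02 4.668e-01
 1.573e-01 2.500e-02 2.450e+02] [0.4668 0.1541 0.026 ]
nar all [ 4.320e-01 -2.074e-01  1.200e-02  4.796e-01 -1.583e-01  3.870e-02
  4.558e-01 -1.829e-01  2.540e-02  3.660e+02] [ 0.4604 -0.1864  0.029 ]
foot [ 6.182e-01 -2.339e-01  6.100e-03  6.979e-01 -1.534e-01  1.930e-02
  6.581e-01 -1.937e-01  1.270e-02  7.290e+02] [ 0.6638 -0.1996  0.0114]
pin [ 6.430e-01 -2.073e-01  3.030e-02  6.729e-01 -1.824e-01  6.950e-02
  6.580e-01 -1.949e-01  4.990e-02  2.230e+02] [ 0.6623 -0.1984  0.0497]
tray rim [5.675e-01 6.100e-03 3.800e-02 7.358e-01 2.171e-01 4.770e-02 6.516e-01
 1.116e-01 4.290e-02 5.650e+02] [0.6536 0.1204 0.0422]
wide col 342 358 188 206
nar col 244 263 244 268
pin col 299 337 281 319
top

[... 389 characters left out ...]
-01
 1.579e-01 2.620e-02 1.390e+02] [0.4647 0.1586 0.0304]
nar all [ 4.326e-01 -2.021e-01  1.270e-02  4.753e-01 -1.572e-01  3.910e-02
  4.539e-01 -1.796e-01  2.590e-02  2.260e+02] [ 0.4537 -0.179   0.0323]
foot [ 6.178e-01 -2.299e-01  6.300e-03  6.977e-01 -1.531e-01  1.920e-02
  6.577e-01 -1.915e-01  1.280e-02  4.990e+02] [ 0.6547 -0.1899  0.0109]
pin [ 6.435e-01 -2.045e-01  3.010e-02  6.701e-01 -1.775e-01  7.000e-02
  6.568e-01 -1.910e-01  5.010e-02  1.020e+02] [ 0.6532 -0.1886  0.052 ]
tray rim [5.660e-01 6.500e-03 3.800e-02 7.344e-01 2.172e-01 4.960e-02 6.502e-01
 1.118e-01 4.380e-02 4.090e+02] [0.6509 0.1316 0.043 ]
wide col 261 277 192 210
nar col 387 404 198 215
pin col 383 410 123 149
```

View pics/crops.png

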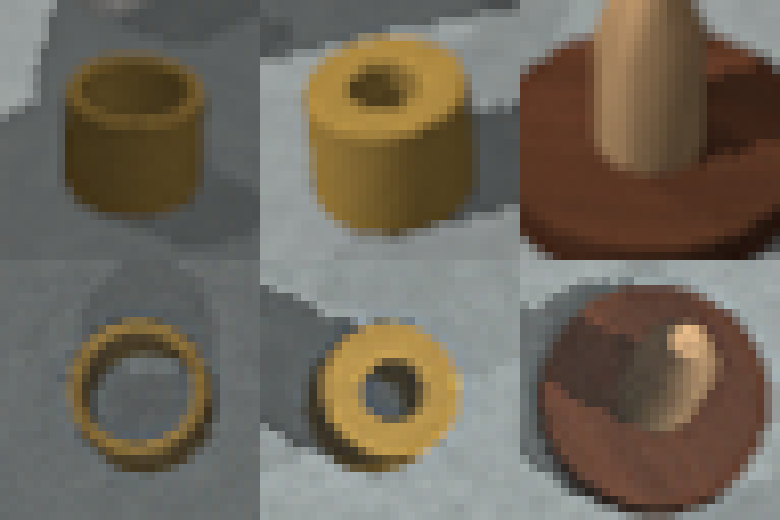

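The crops confirm it: the collar on the +y side has the thin wall (wide), and the one on the -y side has the thick wall (narrow). My estimates are narrow (.455,-.181), wide (.466,.158), post (.6575,-.192) and tray (.650,.134). I'll square the yaw first and head for the narrow collar.

Request:
{"name": "move_arm", "arguments": {"offset": [[0,0,0],[0,0,0],[2.9,-3.4,0],[2.9,-3.4,0],[2.9,-3.4,0]], "twist": [[0,0,0.15],[0,0,0.15],[0,0,0],[0,0,0],[0,0,0]], "grip": [1,1,1,1,1], "force": 50}}

```text
time: 1.1
ee_pos: [0.25, -0.4224, 0.2532]
tcp_rot: [180.0, -0.0, -0.1]
wrist_force: [0.0, -0.6, 0.1]
opening: 0.0854
grasp_force: 0.0
```

Request:
{"name": "move_arm", "arguments": {"offset": [[2.9,-3.4,0],[2.9,-3.4,0],[2.9,-3.4,0],[2.9,-3.4,0],[2.9,-3.4,0]], "twist": [[0,0,0],[0,0,0],[0,0,0],[0,0,0],[0,0,0]], "grip": [1,1,1,1,1]}}

```text
time: 1.6
ee_pos: [0.3954, -0.2519, 0.2535]
tcp_rot: [180.0, -0.0, -0.0]
wrist_force: [0.2, -0.7, 0.2]
opening: 0.0853
grasp_force: 0.0
```

Request:
{"name": "move_arm", "arguments": {"offset": [[2.9,-3.4,0],[2.9,-3.4,0],[0,0,4],[0,0,4],[0,0,4]], "twist": [[0,0,0],[0,0,0],[0,0,0],[0,0,0],[0,0,0]], "grip": [1,1,1,1,1]}}

```text
time: 2.1
ee_pos: [0.4528, -0.185, 0.132]
tcp_rot: [180.0, -0.0, 0.1]
wrist_force: [0.7, -0.4, 0.7]
opening: 0.0853
grasp_force: 0.0
```

Request:
{"name": "move_arm", "arguments": {"offset": [[0.2,-0.4,2],[0,0,3],[0,0,3],[0,0,1.5],[0,0,0.5]], "twist": [[0,0,0],[0,0,0],[0,0,0],[0,0,0],[0,0,0]], "grip": [1,1,1,1,1]}}

```text
time: 2.6
ee_pos: [0.4535, -0.1811, 0.0315]
tcp_rot: [-179.9, 0.1, -0.0]
wrist_force: [0.8, -0.1, -0.0]
opening: 0.0854
grasp_force: 0.0
```

Request:
{"name": "move_arm", "arguments": {"offset": [[0,0,0],[0,0,0],[0,0,0],[0,0,0],[0,0,0]], "twist": [[0,0,0],[0,0,0],[0,0,0],[0,0,0],[0,0,0]], "grip": [0.4,0.4,0.3,0.3,0.3]}}

```text
time: 3.1
ee_pos: [0.4553, -0.1815, 0.035]
tcp_rot: [180.0, -0.1, 0.0]
wrist_force: [-2.2, 2.7, 7.2]
opening: 0.0439
grasp_force: 50.9
```

Request:
{"name": "move_arm", "arguments": {"offset": [[0,0,-1],[0,0,-3],[0,0,-4],[0,0,-2],[0,0,0]], "twist": [[0,0,0],[0,0,0],[0,0,0],[0,0,0],[0,0,0]], "grip": [0.3,0.3,0.3,0.3,0.3]}}

```text
time: 3.6
ee_pos: [0.4559, -0.1822, 0.137]
tcp_rot: [179.9, -0.3, -0.0]
wrist_force: [1.1, -0.8, -4.5]
opening: 0.0441
grasp_force: 52.4
```

```bash
python3 - <<'E'
from h import *
o=bot.get_obs(); e=o["ee_pos"]; print(e,o["wrist_force"],o["opening"],o["grasp_force"])
p=viewer.camera("scene"); 
f=200/np.tan(np.radians(p["vfov"])/2); M=R.from_euler('xyz',p["attitude"],degrees=True).as_matrix()
c=M.T@(e-p["position"]); u,v=int(p["cx"]+f*c[0]/c[2]),int(p["cy"]+f*c[1]/c[2]); print(u,v)
cv2.imwrite("pics/g1.png",cv2.resize(p["color"][v-40:v+40,u-50:u+50],(750,600))[:,:,::-1])
E
```

```text
[ 0.4559304  -0.1822031   0.13702066] [ 1.13443148 -0.78985146 -4.46526241] 0.04412585083407349 52.378533482551575
249 212
```

View pics/g1.png

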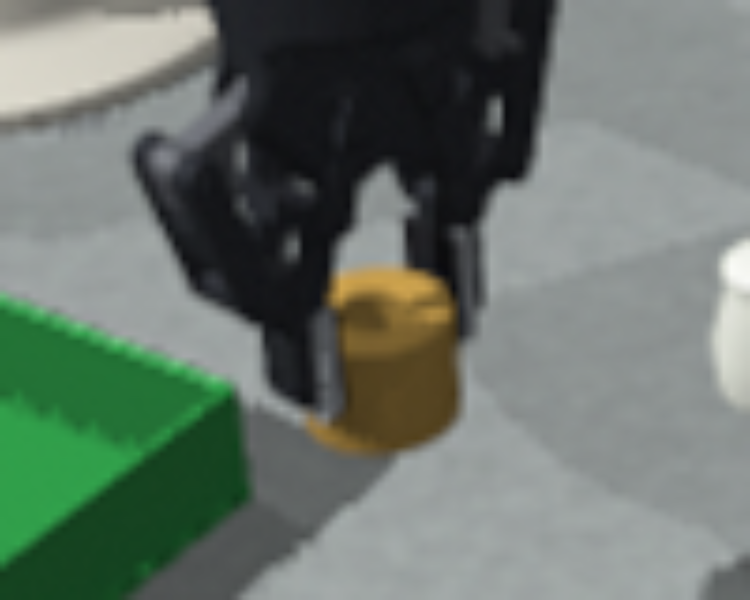

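The narrow collar is held squarely between the fingers, at about (385,360) in the crop. I'll carry it to the cardboard tray.

Request:
{"name": "move_arm", "arguments": {"offset": [[2.4,-3.9,-1],[2.4,-3.9,0],[2.4,-3.9,0],[2.4,-3.9,0],[2.4,-3.9,0]], "twist": [[0,0,0],[0,0,0],[0,0,0],[0,0,0],[0,0,0]], "grip": [0.3,0.3,0.3,0.3,0.3]}}

```text
time: 4.15
ee_pos: [0.5745, 0.0089, 0.1411]
tcp_rot: [-179.7, 0.2, 0.7]
wrist_force: [0.7, -1.1, -2.5]
opening: 0.0442
grasp_force: 52.6
```

Request:
{"name": "move_arm", "arguments": {"offset": [[2.4,-3.9,0],[2.4,-3.9,0],[2.4,-3.9,0],[0,0,0],[0,0,0]], "twist": [[0,0,0],[0,0,0],[0,0,0],[0,0,0],[0,0,0]], "grip": [0.3,0.3,0.3,0.3,0.3]}}

```text
time: 4.65
ee_pos: [0.6447, 0.0754, 0.1427]
tcp_rot: [-177.6, 0.3, 5.7]
wrist_force: [-0.5, 0.2, -3.9]
opening: 0.0439
grasp_force: 52.7
```

```bash
python3 - <<'E'
from h import *
p=viewer.camera("scene"); save(p,"s3.png"); P=cloud(p); print(bot.get_obs()["ee_pos"])
hsv=cv2.cvtColor(p["color"],cv2.COLOR_RGB2HSV)
m=sel(P,(.65,.134),.11,-.01,.06)&(hsv[...,1]>60)&(hsv[...,0]<25)&(hsv[...,0]>8)
c=P[m][:,:2].astype(np.float32); print(len(c),cv2.minAreaRect(c))
E
```

```text
[0.64449513 0.07490091 0.14335513]
3272 ((0.6513350009918213, 0.13148342072963715), (0.1558932512998581, 0.15303005278110504), 81.94689178466797)
```

View pics/s3.png

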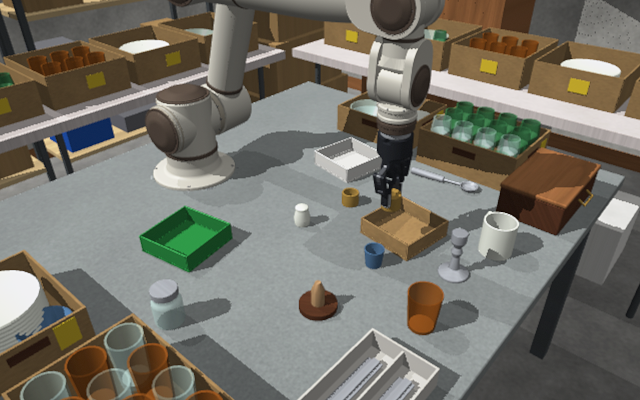

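```bash
python3 - <<'E'
from h import *
o=bot.get_obs()
for k in o: print(k,np.round(o[k],3))
E
```

```text
time 4.7
q [  5.641  18.072  13.104  85.252   2.438 179.944]
qd [-0.652 -1.468 -0.173  0.173 -0.063 -0.013]
joint_efforts [  0.907 -68.256  49.521  -0.106   0.24   -0.   ]
ee_pos [0.644 0.075 0.143]
tcp_rot [-177.561    0.217    5.697]
wrist_force [-0.113 -0.952 -3.321]
torque [-0.083 -0.023  0.024]
grasp_force 52.683
opening 0.044
```

Request:
{"name": "move_arm", "arguments": {"offset": [[0,-1,0],[0,-1,0]], "twist": [[0,0,0],[0,0,0]], "grip": [0.3,0.3]}}

```text
time: 4.9
ee_pos: [0.6437, 0.0863, 0.1463]
tcp_rot: [-177.2, 0.0, 6.5]
wrist_force: [0.2, -0.2, -4.6]
opening: 0.0441
grasp_force: 52.7
```

```bash
python3 - <<'E'
from h import *
o=bot.get_obs()
for k in o: print(k,np.round(o[k],3))
E
```

```text
time 4.9
q [  6.488  17.974  13.296  85.369   2.832 179.943]
qd [4.635 0.115 1.245 0.538 1.843 0.014]
joint_efforts [-7.9900e-01 -6.8602e+01  4.8702e+01 -1.8000e-02  1.2500e-01  0.0000e+00]
ee_pos [0.644 0.086 0.146]
tcp_rot [-1.77168e+02  4.40000e-02  6.54500e+00]
wrist_force [ 0.177 -0.185 -4.623]
torque [-0.112 -0.048  0.039]
grasp_force 52.663
opening 0.044
```

Joint 6 is at its +180° limit (j6 = 180 + j1 − yaw). I'll turn the yaw to about +23°, which also suits the wide collar pick-up.

Request:
{"name": "move_arm", "arguments": {"offset": [[0,0,0],[0,0,0],[0,0,0],[0,0,0]], "twist": [[0,0,-0.15],[0,0,-0.15],[-0.05,0,0],[0,0,0]], "grip": [0.3,0.3,0.3,0.3]}}

```text
time: 5.3
ee_pos: [0.6438, 0.0871, 0.1468]
tcp_rot: [179.8, -0.8, 23.8]
wrist_force: [-0.1, 0.5, -4.5]
opening: 0.0438
grasp_force: 52.7
```

Request:
{"name": "move_arm", "arguments": {"offset": [[1.2,-2,0],[1.2,-1.9,1],[0,0,2.5],[0,0,3],[0,0,2]], "twist": [[0,0,0],[0,0,0],[0,0,0],[0,0,0],[0,0,0]], "grip": [0.3,0.3,0.3,0.3,0.3]}}

```text
time: 5.8
ee_pos: [0.6508, 0.1324, 0.0595]
tcp_rot: [179.9, -0.7, 23.7]
wrist_force: [0.5, -0.3, -4.5]
opening: 0.0437
grasp_force: 52.6
```

Request:
{"name": "move_arm", "arguments": {"offset": [[0,0,0.6],[0,0,0.6],[0,0,0],[0,0,0],[0,0,0]], "twist": [[0,0,0],[0,0,0],[0,0,0],[0,0,0],[0,0,0]], "grip": [0.3,0.3,0.3,0.6,0.75]}}

```text
time: 6.3
ee_pos: [0.6528, 0.1324, 0.0515]
tcp_rot: [179.8, -1.0, 23.7]
wrist_force: [-0.2, -1.1, 0.3]
opening: 0.0635
grasp_force: 0.0
```

Request:
{"name": "move_arm", "arguments": {"offset": [[0,0,0],[0,0,-2],[0,0,-3],[0,0,-4],[-1,-0.6,0]], "twist": [[0,0,0],[0,0,0],[0,0,0],[0,0,0],[0,0,0]], "grip": [0.75,0.75,0.75,1,1]}}

```text
time: 6.8
ee_pos: [0.6418, 0.1338, 0.1463]
tcp_rot: [179.7, -1.4, 23.7]
wrist_force: [-0.9, 0.0, 0.7]
opening: 0.0851
grasp_force: 0.0
```

Request:
{"name": "move_arm", "arguments": {"offset": [[-3,-1.9,0],[-3,-1.9,0],[-3,-1.9,0],[-3,-1.9,0],[-3,-1.9,0]], "twist": [[0,0,0],[0,0,0],[0,0,0],[0,0,0],[0,0,0]], "grip": [1,1,1,1,1]}}

```text
time: 7.3
ee_pos: [0.4623, 0.1602, 0.1376]
tcp_rot: [179.8, -0.9, 23.7]
wrist_force: [0.4, 0.5, 0.9]
opening: 0.0854
grasp_force: 0.0
```

```bash
python3 - <<'E'
from h import *
p=viewer.camera("scene"); save(p,"s4.png"); P=cloud(p); o=bot.get_obs(); print(o["ee_pos"],o["tcp_rot"])
for t,c in(("wide",(.466,.158)),("nar",(.65,.132))):
    for r in finder.pinpoint(p,t+"_collar" if t=="wide" else "narrow_collar"): print(t,r["p"],r["position"],at_z(p,r["position"],.018),at_depth(p,r["position"]))
q=p["color"][150:270,310:470]; cv2.imwrite("pics/s4c.png",cv2.resize(q,(800,600))[:,:,::-1])
E
```

```text
[0.45814584 0.16043277 0.13763266] [179.89904478  -0.72020186  23.77666122]
wide 0.61 [349.2, 197.6] [0.46636877 0.15140146 0.018     ] [0.47544063 0.13952945 0.02746531]
nar 0.9 [401.5, 224.4] [0.64025718 0.13853283 0.018     ] [0.65448627 0.11406572 0.0377865 ]
```

View pics/s4c.png

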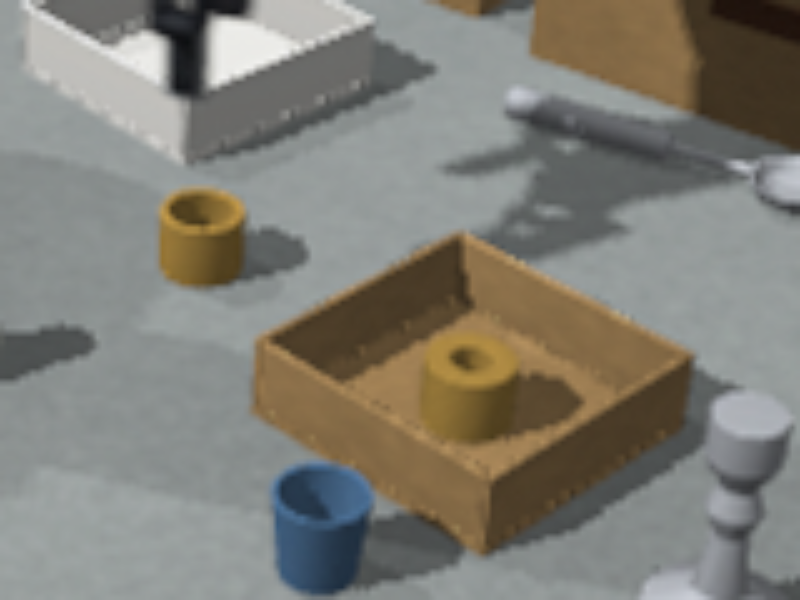

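The narrow collar stands upright in the middle of the cardboard tray, at crop (468,390). The wide collar is untouched, at crop (203,235). I'll grasp it now.

Request:
{"name": "move_arm", "arguments": {"offset": [[0.6,0.6,2],[0,0,3],[0,0,3],[0,0,1.5],[0,0,0.5]], "twist": [[0,0,0],[0,0,0],[0,0,0],[0,0,0],[0,0,0]], "grip": [1,1,1,1,1]}}

```text
time: 7.95
ee_pos: [0.4726, 0.1569, 0.0358]
tcp_rot: [179.8, -0.7, 23.7]
wrist_force: [-0.5, -0.2, 0.2]
opening: 0.0855
grasp_force: 0.0
```

Request:
{"name": "move_arm", "arguments": {"offset": [[0,0,0],[0,0,0],[0,0,0],[0,0,0],[0,0,0]], "twist": [[0,0,0],[0,0,0],[0,0,0],[0,0,0],[0,0,0]], "grip": [0.4,0.4,0.3,0.3,0.3], "force": 40}}

```text
time: 8.45
ee_pos: [0.4737, 0.1579, 0.039]
tcp_rot: [179.9, -1.0, 23.8]
wrist_force: [-2.0, 1.9, 5.7]
opening: 0.0435
grasp_force: 40.3
```

Request:
{"name": "move_arm", "arguments": {"offset": [[0,0,-1],[0,0,-3],[0,0,-4],[0,0,-3],[0,0,0]], "twist": [[0,0,0],[0,0,0],[0,0,0],[0,0,0],[0,0,0]], "grip": [0.3,0.3,0.3,0.3,0.3]}}

```text
time: 8.95
ee_pos: [0.4731, 0.1575, 0.1525]
tcp_rot: [179.8, -1.2, 23.7]
wrist_force: [-0.5, -0.3, -1.6]
opening: 0.0438
grasp_force: 41.6
```

```bash
python3 - <<'E'
from h import *
o=bot.get_obs(); e=o["ee_pos"]; print(e,o["tcp_rot"])
for n in("scene","top"):
    p=viewer.camera(n); P=cloud(p); hsv=cv2.cvtColor(p["color"],cv2.COLOR_RGB2HSV)
    m=sel(P,e,.06,e[2]-.06,e[2]+.01)&(hsv[...,1]>100)&(hsv[...,0]>10)&(hsv[...,0]<30)
    A=P[m]; print(n,mid(A) if len(A) else 0)
    for r in finder.pinpoint(p,"wide_collar"): print(r["p"],r["position"],at_z(p,r["position"],e[2]-.018)-e)
    if n=="scene":
        v,u=np.nonzero(m); v,u=int(v.mean()),int(u.mean()); print(u,v)
        cv2.imwrite("pics/g2.png",cv2.resize(p["color"][v-40:v+40,u-50:u+50],(750,600))[:,:,::-1])
E
```

```text
[0.47306044 0.1574591  0.15253137] [179.78581134  -1.23128507  23.74251189]
scene [4.460e-01 1.274e-01 1.139e-01 4.917e-01 1.748e-01 1.502e-01 4.689e-01
 1.511e-01 1.320e-01 1.680e+02]
0.56 [352.6, 159.4] [-0.00050225 -0.00496255 -0.018     ]
349 162
top 0
```

View pics/g2.png

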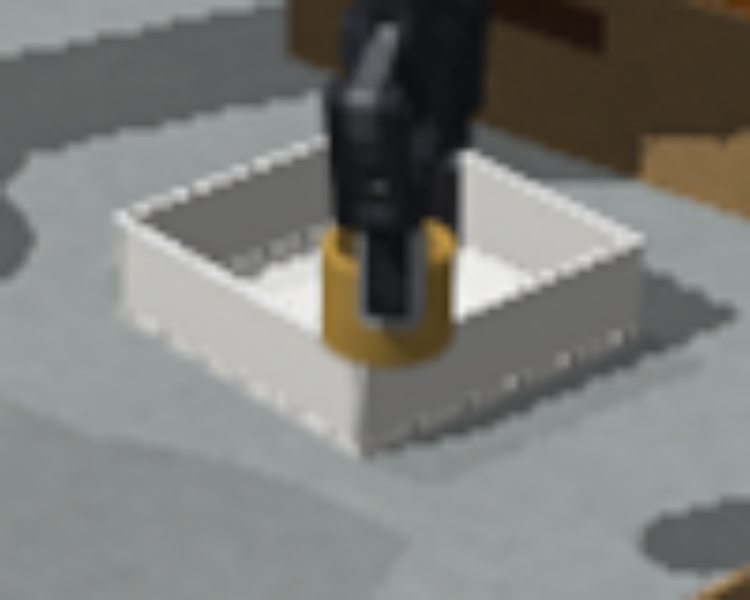

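The wide collar is held upright, with its bottom about 39 mm below the TCP and its centre about 6 mm off along −x of the tool. I'll carry it to above the post, allowing for that offset.

Request:
{"name": "move_arm", "arguments": {"offset": [[0.4,4.3,0],[0.4,4.3,0],[0.4,4.3,0],[0.4,4.3,0],[0.4,4.3,0]], "twist": [[0,0,0],[0,0,0],[0,0,0],[0,0,0],[0,0,0]], "grip": [0.3,0.3,0.3,0.3,0.3]}}

```text
time: 9.65
ee_pos: [0.576, -0.0335, 0.1463]
tcp_rot: [179.9, -0.7, 23.7]
wrist_force: [0.5, 0.6, -0.8]
opening: 0.0437
grasp_force: 41.6
```

Request:
{"name": "move_arm", "arguments": {"offset": [[0.4,4.3,0],[0.4,4.3,0],[0.4,4.3,0],[0.2,4.4,0],[0,0,0]], "twist": [[0,0,0],[0,0,0],[0,0,0],[0,0,0],[0,0,0]], "grip": [0.3,0.3,0.3,0.3,0.3]}}

```text
time: 10.15
ee_pos: [0.6589, -0.189, 0.1447]
tcp_rot: [179.9, -0.6, 23.5]
wrist_force: [-1.3, 0.6, -2.5]
opening: 0.044
grasp_force: 41.9
```

```bash
cat > chk.py <<'E'
from h import *
o=bot.get_obs(); e=o["ee_pos"]; print(e,o["tcp_rot"])
p=viewer.camera("scene"); P=cloud(p); hsv=cv2.cvtColor(p["color"],cv2.COLOR_RGB2HSV)
m=sel(P,e,.06,e[2]-.055,e[2]+.01)&(hsv[...,1]>100)&(hsv[...,0]>10)&(hsv[...,0]<30)&(P[...,2]>.075)
A=P[m]; print("collar",mid(A))
A=P[sel(P,(.658,-.193),.06,.006,.02)]; print("foot",mid(A))
A=P[sel(P,(.658,-.193),.03,.03,.07)]; print("pin",mid(A))
cv2.imwrite("pics/post%d.png"%p["shot"],cv2.resize(p["color"][220:340,240:400],(800,600))[:,:,::-1]); print(p["shot"])
E
python3 chk.py; cp pics/post*.png pics/postA.png
```

```text
[ 0.65893224 -0.18901099  0.14467793] [179.9306883   -0.58981542  23.50823287]
collar [ 6.364e-01 -2.195e-01  1.041e-01  6.801e-01 -1.729e-01  1.546e-01
  6.583e-01 -1.962e-01  1.294e-01  2.520e+02]
foot [ 6.181e-01 -2.340e-01  6.100e-03  6.982e-01 -1.532e-01  1.900e-02
  6.582e-01 -1.936e-01  1.250e-02  7.180e+02]
pin [ 6.449e-01 -2.078e-01  3.020e-02  6.726e-01 -1.822e-01  6.870e-02
  6.588e-01 -1.950e-01  4.950e-02  2.220e+02]
10
```

View pics/postA.png

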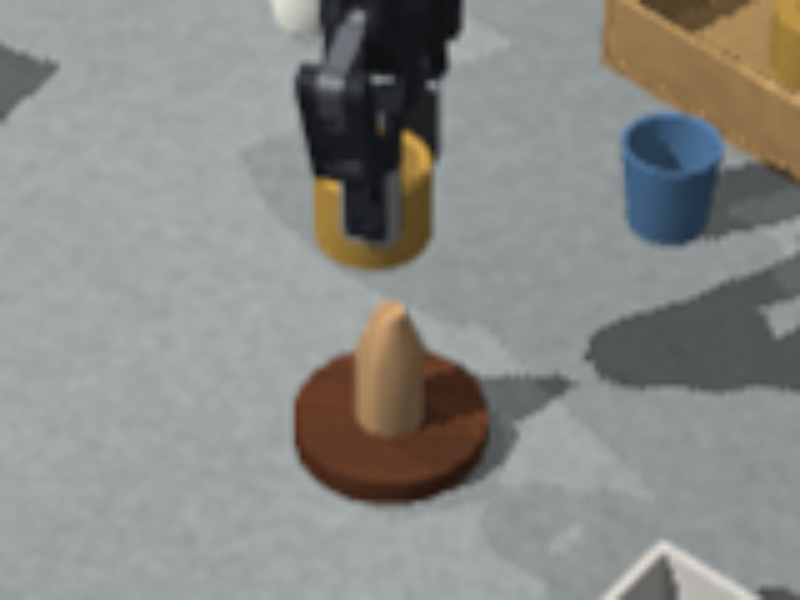

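The collar appears slightly left of the pin (crop columns 374 and 391). I'll quantify that with the exact projection.

```bash
python3 - <<'E'
from h import *
e=bot.get_obs()["ee_pos"]; p=viewer.camera("scene")
f=200/np.tan(np.radians(p["vfov"])/2); M=R.from_euler('xyz',p["attitude"],degrees=True).as_matrix()
def pr(X):
    c=M.T@(np.array(X)-p["position"]); return np.round([p["cx"]+f*c[0]/c[2],p["cy"]+f*c[1]/c[2],c[2]],2)
print("axis",[pr((.658,-.193,z)) for z in(.012,.067,.107,.125,.143)],"tcp",pr(e))
hsv=cv2.cvtColor(p["color"],cv2.COLOR_RGB2HSV)
m=(hsv[...,1]>110)&(hsv[...,0]>15)&(hsv[...,0]<30); m[:240]=0;m[276:]=0;m[:,:298]=0;m[:,332:]=0
for v in range(244,276,2):
    u=np.nonzero(m[v])[0]
    if len(u): print(v,u.min(),u.max(),(u.min()+u.max())/2)
m=(hsv[...,1]>60)&(hsv[...,2]>120); 
for v in range(280,306,4):
    u=np.nonzero(m[v,300:335])[0]+300
    if len(u): print("pin",v,u.min(),u.max(),(u.min()+u.max())/2)
E
```

```text
axis [array([317.99, 301.69,   1.04]), array([317.78, 281.33,   1.01]), array([317.63, 265.73,   0.98]), array([317.55, 258.48,   0.97]), array([317.48, 251.09,   0.96])] tcp [319.68 248.69   0.97]
246 320 324 322.0
248 320 325 322.5
250 320 326 323.0
252 320 326 323.0
254 304 325 314.5
256 304 325 314.5
258 304 325 314.5
260 304 325 314.5
262 304 325 314.5
264 304 325 314.5
266 304 325 314.5
268 305 324 314.5
270 307 322 314.5
272 314 315 314.5
pin 280 317 319 318.0
pin 284 314 319 316.5
pin 288 312 319 315.5
pin 292 311 319 315.0
pin 296 311 318 314.5
pin 300 311 317 314.0
pin 304 312 316 314.0
```

```bash
python3 - <<'E'
from h import *
p=viewer.camera("scene"); e=bot.get_obs()["ee_pos"]; print(e)
f=200/np.tan(np.radians(p["vfov"])/2); M=R.from_euler('xyz',p["attitude"],degrees=True).as_matrix()
def pr(X):
    c=(np.array(X)-p["position"])@M; return np.c_[p["cx"]+f*c[:,0]/c[:,2],p["cy"]+f*c[:,1]/c[:,2]]
hsv=cv2.cvtColor(p["color"],cv2.COLOR_RGB2HSV)
m=((hsv[...,1]>80)&(hsv[...,0]>12)&(hsv[...,0]<32)); m[:240]=0;m[277:]=0;m[:,:298]=0;m[:,332:]=0
u=np.arange(306,324); low=np.array([np.nonzero(m[:,k])[0].max() for k in u])+.5
t=np.linspace(0,2*np.pi,721); c=np.c_[np.cos(t),np.sin(t)]*.023
rt=np.array([.755,.656]);fw=np.array([-.656,.755])
def lowrow(x):
    q=pr(np.c_[c+x,np.full(721,e[2]-.039)])
    return np.array([q[abs(q[:,0]-k)<1][:,1].max() if (abs(q[:,0]-k)<1).any() else 240 for k in u])
best=[]
for a in np.arange(-.014,.006,.001):
    for b in np.arange(-.012,.0121,.001):
        x=np.array([.658,-.193])+a*rt+b*fw; best.append((np.abs(lowrow(x)-low).mean(),round(a,3),round(b,3),*x.round(4)))
for r in sorted(best)[:6]: print(r)
E
```

```text
[ 0.6578735  -0.18441285  0.14682789]
(np.float64(0.34900845536393554), np.float64(-0.005), np.float64(0.006), np.float64(0.6503), np.float64(-0.1918))
(np.float64(0.3544349025602792), np.float64(-0.004), np.float64(0.006), np.float64(0.651), np.float64(-0.1911))
(np.float64(0.3598087320770465), np.float64(-0.003), np.float64(0.005), np.float64(0.6525), np.float64(-0.1912))
(np.float64(0.3734374755289404), np.float64(-0.004), np.float64(0.005), np.float64(0.6517), np.float64(-0.1918))
(np.float64(0.3828564915640129), np.float64(-0.006), np.float64(0.006), np.float64(0.6495), np.float64(-0.1924))
(np.float64(0.386041746173365), np.float64(-0.005), np.float64(0.005), np.float64(0.6509), np.float64(-0.1925))
```

The arm had still been settling. The rim fit puts the collar at about (.650,−.191), so I'll shift it +6 mm in x and +5 mm in y of the tool, then lower it onto the tip.

Request:
{"name": "move_arm", "arguments": {"offset": [[0.6,0.5,0],[0,0,1],[0,0,1],[0,0,0.5],[0,0,0]], "twist": [[0,0,0],[0,0,0],[0,0,0],[0,0,0],[0,0,0]], "grip": [0.3,0.3,0.3,0.3,0.3]}}

```text
time: 10.8
ee_pos: [0.6657, -0.1862, 0.1222]
tcp_rot: [179.9, -0.7, 23.8]
wrist_force: [-0.5, -0.5, -1.8]
opening: 0.0436
grasp_force: 41.9
```

```bash
python3 chk.py | head -2; cp pics/post1[1-9].png pics/postB.png; ls pics
```

```text
[ 0.66572117 -0.1861505   0.12222252] [179.91576928  -0.70623417  23.76309968]
collar [ 6.449e-01 -2.161e-01  8.350e-02  6.860e-01 -1.707e-01  1.287e-01
crops.png
g1.png
g2.png
post10.png
post13.png
postA.png
postB.png
s3.png
s4.png
s4c.png
scene1.png
top1.png
```

View pics/postB.png

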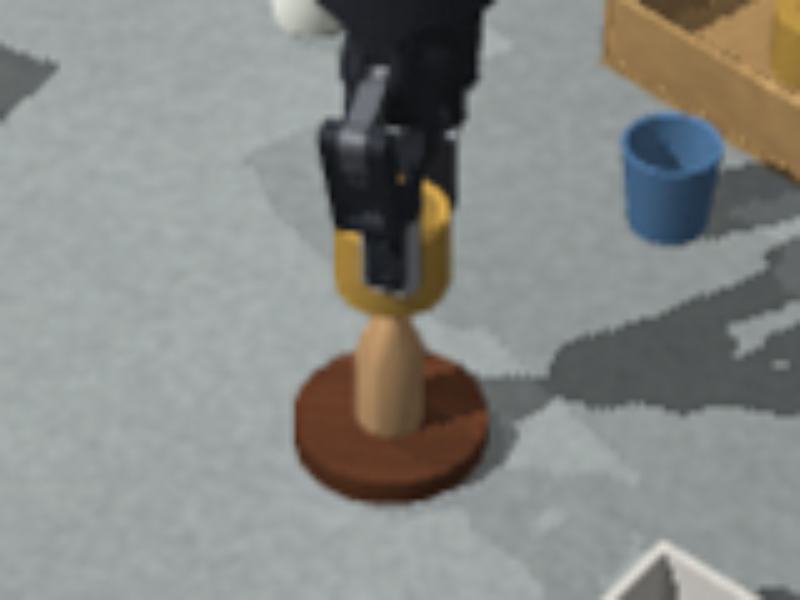

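The collar is now in line with the pin (crop columns 392 and 391). I'll lower it slowly and watch the force.

Request:
{"name": "move_arm", "arguments": {"offset": [[0,0,0.8],[0,0,0.8],[0,0,0.8],[0,0,0.6],[0,0,0]], "twist": [[0,0,0],[0,0,0],[0,0,0],[0,0,0],[0,0,0]], "grip": [0.3,0.3,0.3,0.3,0.3]}}

```text
time: 11.35
ee_pos: [0.6662, -0.1864, 0.0922]
tcp_rot: [179.9, -0.7, 23.7]
wrist_force: [-0.5, 0.5, -2.0]
opening: 0.0438
grasp_force: 41.9
```

Request:
{"name": "move_arm", "arguments": {"offset": [[0,0,0.5],[0,0,0.5],[0,0,0.5],[0,0,0],[0,0,0]], "twist": [[0,0,0],[0,0,0],[0,0,0],[0,0,0],[0,0,0]], "grip": [0.3,0.3,0.3,0.3,0.3]}}

```text
time: 11.85
ee_pos: [0.667, -0.1865, 0.0786]
tcp_rot: [179.8, -0.8, 23.7]
wrist_force: [-0.5, 0.4, -1.6]
opening: 0.0439
grasp_force: 41.9
```

Still no contact, and the collar's bottom is past the taper (about 40 mm). I'll keep lowering.

Request:
{"name": "move_arm", "arguments": {"offset": [[0,0,0.7],[0,0,0.7],[0,0,0.6],[0,0,0.4],[0,0,0]], "twist": [[0,0,0],[0,0,0],[0,0,0],[0,0,0],[0,0,0]], "grip": [0.3,0.3,0.3,0.3,0.3]}}

```text
time: 12.35
ee_pos: [0.6669, -0.1863, 0.0536]
tcp_rot: [179.9, -0.7, 23.7]
wrist_force: [-0.3, 0.2, -2.2]
opening: 0.0439
grasp_force: 41.9
```

Request:
{"name": "move_arm", "arguments": {"offset": [[0,0,0],[0,0,0],[0,0,0],[0,0,0],[0,0,0]], "twist": [[0,0,0],[0,0,0],[0,0,0],[0,0,0],[0,0,0]], "grip": [0.6,0.7,0.8,0.8,0.8]}}

```text
time: 12.85
ee_pos: [0.6675, -0.1865, 0.055]
tcp_rot: [179.8, -0.8, 23.7]
wrist_force: [0.1, -0.1, -0.2]
opening: 0.0682
grasp_force: 0.0
```

Request:
{"name": "move_arm", "arguments": {"offset": [[0,0,-1],[0,0,-2],[0,0,-3],[0,0,-4],[0,0,-4]], "twist": [[0,0,0],[0,0,0],[0,0,0],[0,0,0],[0,0,0]], "grip": [0.8,0.8,0.8,0.8,0.8]}}

```text
time: 13.35
ee_pos: [0.665, -0.1868, 0.1968]
tcp_rot: [179.8, -0.8, 23.7]
wrist_force: [1.0, -0.3, 0.5]
opening: 0.0688
grasp_force: 0.0
```

```bash
python3 - <<'E'
from h import *
o=bot.get_obs(); print(o["time"],o["ee_pos"],o["opening"],o["grasp_force"])
p=viewer.camera("scene"); P=cloud(p); hsv=cv2.cvtColor(p["color"],cv2.COLOR_RGB2HSV)
m=(hsv[...,1]>110)&(hsv[...,0]>15)&(hsv[...,0]<30)
A=P[m&sel(P,(.658,-.193),.05,.02,.08)]; print("wide",mid(A))
for r in finder.pinpoint(p,"wide_collar"): print(r["p"],at_z(p,r["position"],.03))
cv2.imwrite("pics/fin.png",cv2.resize(p["color"][160:340,240:480],(800,600))[:,:,::-1])
E
```

```text
13.35 [ 0.66502486 -0.18677307  0.19679921] 0.06882477639694029 0.0
wide [ 6.394e-01 -2.167e-01  2.010e-02  6.841e-01 -1.715e-01  6.760e-02
  6.618e-01 -1.941e-01  4.390e-02  3.620e+02]
0.97 [ 0.65376403 -0.18485758  0.03      ]
```

View pics/fin.png

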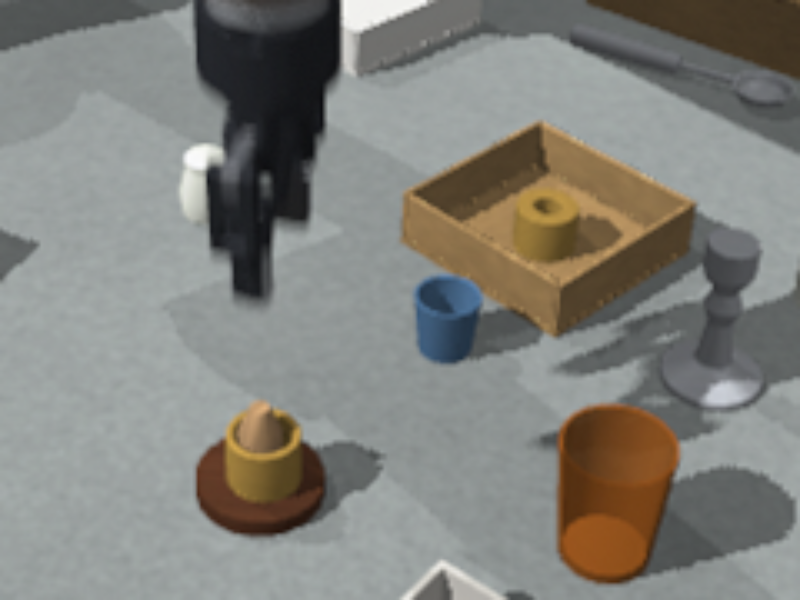

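The wide collar sits home on the foot around the pin, at crop (263,455). The narrow one stands mid-tray, at crop (546,223). The gripper is clear of everything, so I'll hand the job in.

```bash
python3 -c "
from workcell import bot
print(bot.job_done())"
```

```text
the job is handed in; nothing more can be done
None
```

I handed the job in at about 13.4 s of the 61 s: the last picture showed the wide collar home on the post's foot, the narrow collar upright in the middle of the cardboard tray and the gripper clear of both, but no verdict came back.

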